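Bring the bench magnifier out over the guitar neck

TASK

Get the bench magnifier ready over the guitar neck. First turn and tip its lens head so that the lens points straight out in line with the boom and lies level, looking straight down; then squeeze the red release button on the black collar, draw the boom out past its first stop to its second and last stop, and finish still holding the collar there so the lens stays steady. Leave the hammer, the jar and the sanding block where they are and keep off the neck.

Things in the scene. Friction and masses are not known exactly. Their poses are not given: they have to be found in the camera images.
- magnifier: Bench magnifier stand, fixed to the bench: heavy white base plate 170 x 190 x 18, a 26 mm round column to height 223, and a horizontal telescopic boom whose axis is 200 above the bench. The origin is on the bench straight below the boom axis; the boom points along this body's -y, the column stands at y = +300. z up.
- collar: Black collar at the rear of the boom's sliding white 28 mm square tube; grip here. 40 across its flat flanks (its x), 66 long (its y, along the boom), 42 tall, origin at its centre on the boom axis; moves along its -y. Column 120 behind it when home. Red button (28 long, 20 tall, 6 proud) mid +x flank: a pinch across both flanks, from above, at mid-length and mid-height presses it in flush.
- release (a joint): Red release button in the collar: 0 = out (lock engaged if at a stop), pressed towards the collar's -x, 0.006 = flush with the flank, 0.0065 = fully in. Sprung, about 3 N to start and 7 N fully in. It must be in by more than 0.0045 to unlock the boom.
- boom (a joint): How far the boom is drawn out, m: 0 = home, 0.07 = first stop, 0.14 = second stop, a hard end of travel. A bolt locks it at each of the three while the button is out; with the button kept pressed it slides past the first stop to the second. Friction about 3 N.
- swivel_pin (a point): Point on the boom axis where the head's vertical swivel pin crosses it, at the front end of the sliding tube (198 in front of the collar centre, along the boom). The horizontal tilt axis lies 20 farther out along the head, at the same height.
- lens (a point): Centre of the magnifier lens: a white ring of 116 outside diameter and 22 thick round a 90 mm glass, 74 out from the tilt axis.
- tab (a point): Centre of the black grip tab on the ring's outer rim, 150 out from the tilt axis: 16 wide (across the head), 40 long (radially), 22 tall. It can be pinched across its width from above and led round; the head's joints are stiff and stay where they are left (about 2 N sideways, 2 to 7 N up or down at the tab move it).
- swivel (a joint): Swivel of the head about the vertical pin, rad: 0 = straight in line with the boom; positive turns the head anticlockwise seen from above (the tab goes towards the magnifier's +x). Range -1.2 to 1.2.
- tilt (a joint): Tilt of the lens about the head's horizontal axis, rad: 0 = level, looking straight down; positive = the tab end raised. Range -0.6 to 1.1, no stop at level.
- neck: Guitar neck with its fingerboard up on two wooden rests, fixed, crossing under where the lens comes at the second stop; about 550 long along its x, 52 wide (110 over the tuner buttons at its +x end), top 57 above the bench. Origin under it, on the bench. Not to be touched.
- hammer: Small brass fretting hammer, 240 long, lying on the bench; leave alone.
- varnish: Amber glass jar with a black lid, 48 diameter, 85 tall, standing on the bench; origin at the centre of its underside; leave alone.
- sander: Wooden sanding block faced with cork, 110 x 65 x 30, lying on the bench; origin at the centre of its underside; leave alone.

How it is judged:
By the outcome, as a careful person would: the job done as asked, in the order asked, and still so for the second after the job is handed in, while the arm keeps its last pose, push and grip.
It also fails if it takes over 48 s, if anything falls off the work surface, if the arm or the gripper's body presses on something with over 40 N, if the wrist force passes 120 N, or if a joint passes its speed limit or range.

ROBOT

A 6-joint arm with a two-finger parallel gripper is mounted at the origin on the work surface. World frame = base frame: x ahead of the robot, y to its left, z up, the work surface at z = 0. Lengths are in m, angles in rad, forces in N, time in s.
With the tool pointing down it reaches from about 0.375 to 0.975 m from the base axis. Payload 3.8 kg.
Tool frame: the origin (TCP) lies at the very end of the fingers, on their centre line; the grasp point (between the pads) lies behind it (bot.tcp_to_grasp is the y of the grasp point in the tool frame, in m); y points along the fingers, z is the direction in which the jaws open and shut, and the axes are right-handed (so a half turn about y gives the same grasp; the last joint's range is limited). The gripper opens to 85 mm and grips with 20 to 120 N. Pads are 22 mm wide; open, the fingers measure 114 mm over their backs; the gripper's body (76 mm by 85 mm) begins 54 mm behind the grasp point. The pads swing forward as they close: fully open they stand 13 mm farther back than shut.
Start: joints at [1.126, 0.264, 1.604, -0, 1.274, -0.037], TCP at [0.268, 0.62, 0.207] pointing down, gripper open.
Joint ranges: [-2.63, 2.63], [-0.94, 2.18], [0.31, 2.57], [-1.31, 4.45], [0, 2.66], [-2.55, 2.55]. Speed limits (rad/s): [2.57, 2.57, 3.14, 3.14, 3.14, 3.14].

INTERFACE

Orientations are given as a rotation vector (axis times angle).
In Python, from workcell import bot, optics, workorder gives the robot as it stands.
- The arm moves only by the shell command python3 -m handwheel 'ROWS' [FORCE]. ROWS is JSON, a list of rows, each a list of 7 numbers: the shift along the tool's x, y, z in m, then the turn, a rotation vector about the tool's x, y, z in rad, then the opening, from 0 (shut) to 1 (fully open). A call has 1 to 8 rows; each row shifts and turns the commanded pose from where the row before left it, along the tool's axes as they then stand; what a row does not reach is not made up. A row lasts 1/8 s, in which the tool goes at most 62.5 mm and 10.7 degrees, less where a joint would pass 70% of its speed; a pose out of reach is approached as far as the arm can. A call with a gripper value outside its range is refused whole. The fingers move at their own pace and stop on an object; FORCE is the grip in N (left out, the last holds). Time passes only in rows, so rows that do not move let the fingers close. It gives the time, the measured TCP pose, the force and the opening at its end, in the units of the state.
- bot.read_state(): the state, without advancing time (a new reading comes with each control period).
- optics.read_camera(name): name is "scene" or "side" or "wrist"; returns a dict with "image" (420x560x3 uint8, red, green, blue), "z_map" (420x560 float32, m along the optical axis (not along the pixel's ray), 0 where there is no reading), "mtx" (3x3 intrinsics, pixels), "dist" ([k1, k2, p1, p2, k3] as OpenCV has them; the pictures are not rectified), "world_from_camera" (4x4, takes a point from camera to world coordinates); the wrist camera has in their place "hand_eye" (4x4, takes a point from camera to tool coordinates, whose origin is the TCP and whose axes are the tool frame's). Camera axes: x right, y down, z forward; pixel columns grow to the right and rows downward; lengths in m; the calibration is good to about 2 mm. A picture is of the moment at which its call begins: read the wrist's pose just before it.
- workorder.finish_job(): hands the job in, once; it reports no verdict.
The state is a dict: "time": time; "q": joint angles; "joint_vel": joint speeds; "joint_torque": joint torques, N m; "tool_pos": TCP position; "tcp_rot": TCP orientation; "wrist_force": force on the tool from outside, world axes, zero at the start; "torque": the same for the moment, N m; "width": opening from 0.0 (shut) to 1.0 (fully open).
Only numpy, scipy, OpenCV 4.12 (cv2) and the standard library are available. Lean on these libraries where they do the work, as an engineer would, in place of code of your own. Each camera call takes 0.05 s, during which the arm holds its last target.

## Working session

There is one attempt and no reset: what is moved stays moved. The work goes in short steps, Python scripts to look and compute and a shell command to move; the robot and the scene stay as the last step left them, time stands still between calls to the robot, and variables do not carry over. Pictures are saved under pics/ and viewed, and the job is handed in when it is done.

```bash
ls; mkdir -p pics
python3 - <<'E'
from workcell import bot, optics, workorder
import cv2
s=bot.read_state(); print(s); print(bot.tcp_to_grasp)
import numpy as np
np.set_printoptions(precision=4,suppress=True)
for n in ["scene","side","wrist"]:
    c=optics.read_camera(n); cv2.imwrite(f"pics/{n}0.png",c["image"][:,:,::-1]); np.savez(f"pics/{n}0.npz",**{k:v for k,v in c.items()})
    print(n,c["mtx"],c["dist"],c.get("world_from_camera",c.get("hand_eye")))
E
```

```text
pics
{'time': 0.0, 'q': array([ 1.12608104e+00,  2.64755694e-01,  1.60537902e+00, -6.03523156e-05,
        1.27368165e+00, -3.69150184e-02]), 'joint_vel': array([ 0.0014069 , -0.0006389 , -0.0007313 ,  0.00066554,  0.0014807 ,
       -0.00023583]), 'joint_torque': array([ 1.25899274e-03, -5.15115452e+01, -3.67313290e+01,  2.93119165e-04,
        1.26072703e-02, -9.83839527e-06]), 'tool_pos': array([0.26739307, 0.61892746, 0.20575765]), 'tcp_rot': array([-1.54920491,  0.32034017, -0.31959064]), 'wrist_force': array([ 1.47090219,  0.10454678, -0.45537246]), 'torque': array([-0.05299541, -0.00282381,  0.00523792]), 'width': 0.9985779327104191}
-0.0187
scene [[397.6499   0.     275.9342]
 [  0.     397.6499 206.5049]
 [  0.       0.       1.    ]] [-0.0537  0.      0.      0.      0.    ] [[ 0.3783  0.7321 -0.5665  1.0692]
 [ 0.9257 -0.2961  0.2355 -0.2133]
 [ 0.0047 -0.6135 -0.7897  0.7853]
 [ 0.      0.      0.      1.    ]]
side [[402.33     0.     273.9933]
 [  0.     402.33   206.56  ]
 [  0.       0.       1.    ]] [-0.0903  0.      0.      0.      0.    ] [[ 0.8292 -0.3703  0.4188  0.227 ]
 [-0.5588 -0.5337  0.6347 -0.499 ]
 [-0.0115 -0.7603 -0.6495  0.6724]
 [ 0.      0.      0.      1.    ]]
wrist [[321.0827   0.     279.9944]
 [  0.     321.0827 214.0162]
 [  0.       0.       1.    ]] [-0.0332  0.      0.      0.      0.    ] [[ 0.0004  0.963   0.2695 -0.0685]
 [-0.0008 -0.2695  0.963  -0.1689]
 [ 1.     -0.0006  0.0007  0.001 ]
 [ 0.      0.      0.      1.    ]]
```

View pics/scene0.png

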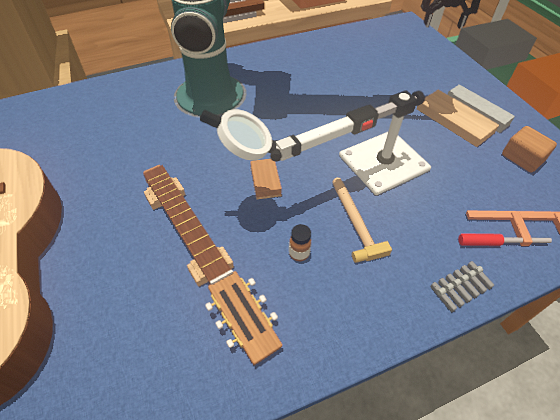

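View pics/side0.png

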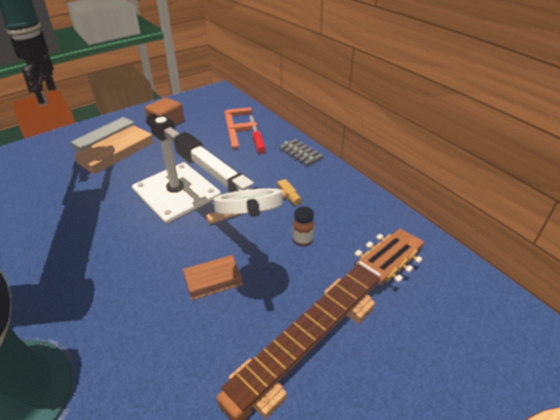

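View pics/wrist0.png

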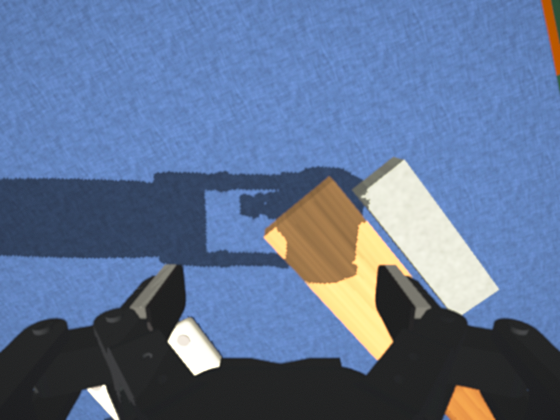

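The scene view shows the stand with its column base at about (387,158), the collar with its red button at (365,122), the swivel at (285,147), the ring at (245,135) and the tab at (210,118). The jar is at (300,242), the hammer at (360,220), the block at (265,178) and the neck at (205,250). I'll measure from enlarged crops.

```bash
cat > h.py <<'E'
import numpy as np, cv2
from scipy.spatial.transform import Rotation as R
np.set_printoptions(precision=4,suppress=True)
def load(n): return dict(np.load(f"pics/{n}.npz"))
def grab(n,tag):
    from workcell import bot,optics
    s=bot.read_state(); c=optics.read_camera(n)
    if "hand_eye" in c:
        T=np.eye(4);T[:3,:3]=R.from_rotvec(s["tcp_rot"]).as_matrix();T[:3,3]=s["tool_pos"]
        c["world_from_camera"]=T@c["hand_eye"]
    np.savez(f"pics/{tag}.npz",**c); cv2.imwrite(f"pics/{tag}.png",c["image"][:,:,::-1]); return c
def cloud(c):
    h,w=c["z_map"].shape
    u,v=np.meshgrid(np.arange(w),np.arange(h))
    p=cv2.undistortPoints(np.stack([u.ravel(),v.ravel()],1).astype(np.float64)[:,None],c["mtx"],c["dist"])[:,0]
    z=c["z_map"].ravel().astype(float)
    P=np.c_[p*z[:,None],z]; T=c["world_from_camera"]
    W=P@T[:3,:3].T+T[:3,3]; W[z<=0]=np.nan
    return W.reshape(h,w,3)
def proj(c,X):
    T=np.linalg.inv(c["world_from_camera"]); X=np.atleast_2d(X)
    P=X@T[:3,:3].T+T[:3,3]
    return cv2.projectPoints(P[:,None],np.zeros(3),np.zeros(3),c["mtx"],c["dist"])[0][:,0]
def crop(c,x0,y0,x1,y1,k,name):
    im=cv2.resize(c["image"][y0:y1,x0:x1,::-1],None,fx=k,fy=k,interpolation=cv2.INTER_CUBIC)
    cv2.imwrite(f"pics/{name}.png",im)
E
python3 - <<'E'
from h import *
a=load("scene0");b=load("side0")
crop(a,190,80,440,200,3.2,"sc1")
crop(b,130,100,330,250,4,"sd1")
A=cloud(a);B=cloud(b)
for n,W,pts in [("scene",A,[(403,98),(387,158),(365,122),(354,115),(320,133),(285,147),(245,135),(210,118),(300,230),(265,172),(350,200),(205,235),(245,320),(155,172)]),
 ("side",B,[(160,125),(205,155),(238,182),(253,208),(304,213),(212,275),(390,255),(310,330)])]:
    for p in pts: print(n,p,W[p[1],p[0]])
E
```

```text
scene (403, 98) [0.4809 0.3474 0.2216]
scene (387, 158) [0.4855 0.3509 0.0285]
scene (365, 122) [0.5105 0.2311 0.2091]
scene (354, 115) [0.4921 0.2116 0.2206]
scene (320, 133) [0.5093 0.1203 0.2124]
scene (285, 147) [0.5242 0.0325 0.2157]
scene (245, 135) [ 0.4862 -0.0397  0.241 ]
scene (210, 118) [ 0.4608 -0.1     0.2841]
scene (300, 230) [0.6448 0.0192 0.0849]
scene (265, 172) [0.4142 0.0279 0.0319]
scene (350, 200) [0.5743 0.1893 0.0264]
scene (205, 235) [ 0.5635 -0.1708  0.0595]
scene (245, 320) [ 0.7706 -0.1527  0.0381]
scene (155, 172) [ 0.3296 -0.2348  0.054 ]
side (160, 125) [0.4644 0.3362 0.2196]
side (205, 155) [0.4969 0.1681 0.2139]
side (238, 182) [0.5036 0.0416 0.2188]
side (253, 208) [ 0.447  -0.1098  0.2893]
side (304, 213) [0.6469 0.018  0.0864]
side (212, 275) [0.415  0.0226 0.0286]
side (390, 255) [ 0.7477 -0.1542  0.0415]
side (310, 330) [ 0.4907 -0.2074  0.0559]
```

View pics/sc1.png

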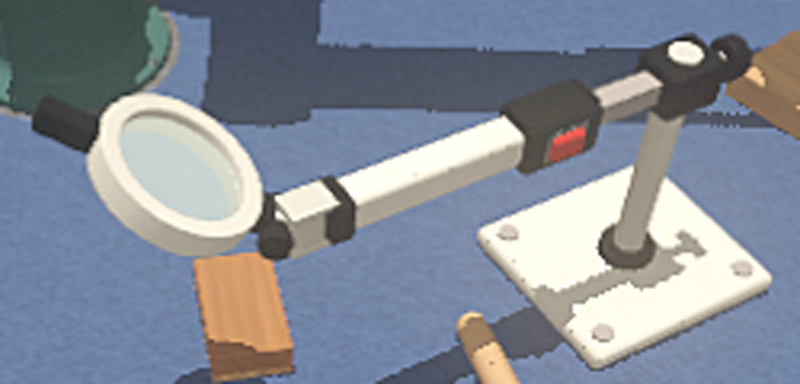

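View pics/sd1.png

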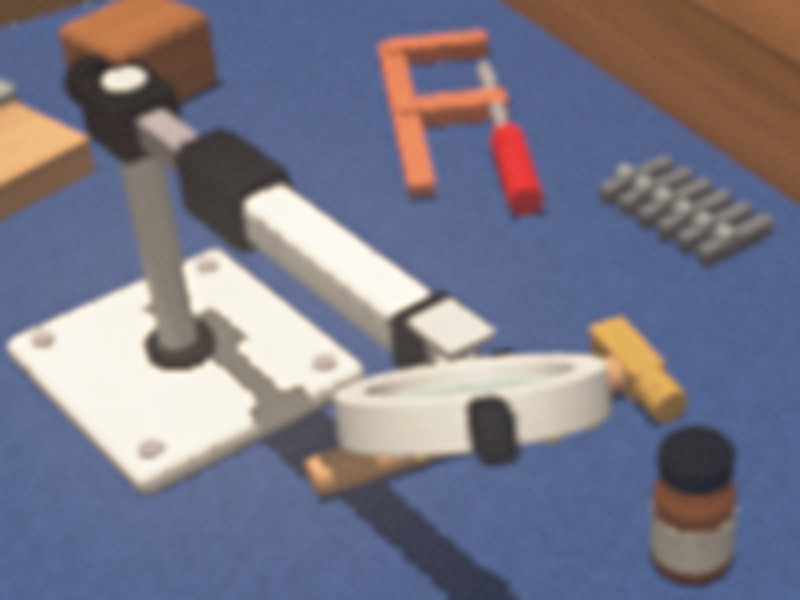

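Run:
```python
from h import *
a=load("scene0");b=load("side0")
A=cloud(a);B=cloud(b)
for n,W in (("A",A),("B",B)):
    P=W.reshape(-1,3); 
    m=(P[:,2]>0.205)&(P[:,2]<0.222)&(P[:,1]>0.06)&(P[:,1]<0.28)&(P[:,0]>0.4)&(P[:,0]<0.6)
    Q=P[m]; print(n,m.sum())
    for y0 in np.arange(0.06,0.28,0.02):
        q=Q[(Q[:,1]>=y0)&(Q[:,1]<y0+0.02)]
        if len(q)>3: print(y0+.01,q[:,0].min(),q[:,0].max(),q[:,0].mean(),np.median(q[:,2]))
    # collar: dark points
    col=(a if n=="A" else b)["image"].reshape(-1,3).astype(int)
    red=(col[:,0]>130)&(col[:,1]<70)&(col[:,2]<70)&(P[:,2]>0.15)&(P[:,2]<.25)&(P[:,1]>0.1)&(P[:,1]<0.3)
    if red.sum(): print("red",red.sum(),np.nanmean(P[red],0),np.nanmin(P[red],0),np.nanmax(P[red],0))
    dark=(col.max(1)<70)&(P[:,2]>0.217)&(P[:,2]<.23)&(P[:,1]>0.1)&(P[:,1]<0.3)&(P[:,0]>0.4)&(P[:,0]<0.6)
    if dark.sum(): print("dark",dark.sum(),np.nanmean(P[dark],0)); q=P[dark]; print(q[q[:,1].argmin()],q[q[:,1].argmax()],q[q[:,0].argmin()],q[q[:,0].argmax()])
    # head
    m=(P[:,2]>0.18)&(P[:,2]<0.32)&(P[:,1]>-0.2)&(P[:,1]<0.03)&(P[:,0]>0.35)&(P[:,0]<0.6)
    br=m&(col.min(1)>110); dk=m&(col.max(1)<60)&(P[:,1]<-0.05)
    for nm,mm in(("ring",br),("tab",dk)):
        q=P[mm]
        if len(q)>5:
            c=q.mean(0); u,s,vt=np.linalg.svd(q-c); print(nm,len(q),c,q.min(0),q.max(0),"normal",vt[2],s/np.sqrt(len(q)))
```

```text
A 1132
0.06999999999999999 0.4940941606165151 0.5273541709180773 0.5134735004755443 0.21396268903879445
0.09 0.49214133241253166 0.5221281475883776 0.5101020907790301 0.2130275700885902
0.11 0.4916115158903098 0.5193267167362405 0.5082903061207605 0.21317129428467135
0.13 0.4889310490852937 0.5170081486961957 0.50533956207417 0.21344379572716599
0.15000000000000002 0.48640977984213196 0.5143344095234189 0.5030810724395618 0.21320838827630972
0.17000000000000004 0.4837640144483032 0.5135674863743821 0.5011673597906198 0.21326059883844717
0.19000000000000003 0.4797763583376575 0.5107303339930451 0.4979594020807015 0.21334361539986402
0.21000000000000002 0.47318599063005784 0.5127855689040935 0.4979480036948592 0.21786767959770936
0.23000000000000004 0.4726749346257585 0.5162258307775843 0.4986900293165976 0.21911646715800864
0.25000000000000006 0.4702919795140692 0.5138794545242804 0.49614538588939744 0.2189182250588239
0.27 0.47069810247784094 0.5083630313967045 0.49264155112290053 0.21861225720965305
dark 5 [0.4941 0.227  0.2193]
[0.4885 0.2013 0.2182] [0.4985 0.264  0.2211] [0.4861 
[... 1041 characters left out ...]
648990909759477
0.23000000000000004 0.46647153393477137 0.5096653033362103 0.4807902572677688 0.21998165709118067
0.25000000000000006 0.46451812027921136 0.5051870830205734 0.4808176886853392 0.22021127683425679
0.27 0.4651191679678527 0.5027965024237855 0.48284939111254416 0.22040412444733726
dark 241 [0.4857 0.2319 0.2209]
[0.4771 0.203  0.2179] [0.4876 0.2679 0.2199] [0.4668 0.2534 0.2189] [0.5056 0.2088 0.2171]
ring 1317 [ 0.4734 -0.0453  0.2501] [ 0.4221 -0.1065  0.205 ] [0.5353 0.03   0.2941] normal [-0.1624 -0.4088 -0.898 ] [0.042  0.0308 0.006 ]
tab 22 [ 0.4481 -0.1114  0.2852] [ 0.4417 -0.1155  0.2801] [ 0.4532 -0.0921  0.2943] normal [ 0.6641  0.3065 -0.6819] [0.0057 0.004  0.0022]
```

Run:
```python
from h import *
from workcell import bot
s=bot.read_state(); print(R.from_rotvec(s["tcp_rot"]).as_matrix())
a=load("scene0");b=load("side0")
A=cloud(a);B=cloud(b)
def ray(c,px):
    p=cv2.undistortPoints(np.array([[px]],float),c["mtx"],c["dist"])[0,0]; T=c["world_from_camera"]
    d=T[:3,:3]@np.r_[p,1]; return T[:3,3],d/np.linalg.norm(d)
def tri(pa,pb):
    o1,d1=ray(a,pa);o2,d2=ray(b,pb)
    M=np.c_[d1,-d2]; t=np.linalg.lstsq(M,o2-o1,rcond=None)[0]
    p1=o1+t[0]*d1;p2=o2+t[1]*d2; return (p1+p2)/2,np.linalg.norm(p1-p2)
S=lambda x,y:(x/3.2+190-.3,y/3.2+80-.3); D=lambda x,y:(x/4+130-.4,y/4+100-.4)
print("cap",tri(S(686,52),D(124,78)))
print("collar front-top corner robot side", tri(S(503,108),D(238,205)))
print("collar back top robot side", tri(S(571,84),D(182,143)))
print("collar front-top far side", tri(S(530,134),D(290,183)))
print("tab end", tri(S(37,110),D(497,450)))
def line(z,c,px):
    o,d=ray(c,px); return o+d*(z-o[2])/d[2]
print("button", line(.2,a,S(567,145)))
for nm,W,c in(("A",A,a),("B",B,b)):
    P=W.reshape(-1,3);col=c["image"].reshape(-1,3).astype(int)
    m=(P[:,2]>0.009)&(P[:,2]<0.03)&(P[:,0]>.35)&(P[:,0]<.65)&(P[:,1]>.2)&(P[:,1]<.5)&(col.min(1)>150)
    q=P[m][:,:2].astype(np.float32); print(nm,cv2.minAreaRect(q),len(q))
```

```text
[[ 0.918  -0.0008  0.3966]
 [-0.3966 -0.0016  0.918 ]
 [-0.0001 -1.     -0.0018]]
cap (array([0.4746, 0.3551, 0.2223]), np.float64(0.0024678866452048018))
collar front-top corner robot side (array([0.4762, 0.2029, 0.2145]), np.float64(0.0017162500168582074))
collar back top robot side (array([0.473 , 0.2606, 0.2216]), np.float64(0.007170175979939051))
collar front-top far side (array([0.5083, 0.2062, 0.2151]), np.float64(0.0021574354723060147))
tab end (array([ 0.4454, -0.1135,  0.2855]), np.float64(0.001385417753581978))
button [0.5121 0.2369 0.2   ]
A ((0.4785626530647278, 0.3242686092853546), (0.17284534871578217, 0.248602032661438), 6.9030914306640625) 2445
B ((0.47474005818367004, 0.35598689317703247), (0.17171001434326172, 0.19290035963058472), 6.466561317443848) 2290
```

```bash
cat >> h.py <<'E'
YAW=np.deg2rad(6.7); COL=np.array([0.4746,0.3551]); D=np.array([np.sin(YAW),-np.cos(YAW)])
def rotz(v,a): return np.array([np.cos(a)*v[0]-np.sin(a)*v[1],np.sin(a)*v[0]+np.cos(a)*v[1]])
def tabpose(sw,ti,boom=0,back=0,grasp=0.0187,rad=0.150):
    """TCP pose (R,p) for pinch on tab; back = distance backed off along tool -y"""
    pin=COL+(0.318+boom)*D; u=rotz(D,sw); U=np.r_[u,0]; Z=np.array([0,0,1.])
    r=np.cos(ti)*U+np.sin(ti)*Z; n=-np.sin(ti)*U+np.cos(ti)*Z
    c=np.r_[pin,0.2]+0.02*U+rad*r
    x=r; y=-n; z=np.cross(x,y); return np.c_[x,y,z], c+y*(grasp-back)
def rows(start,targets,grip):
    """start (R,p), targets list of (R,p) -> rows in the tool frame of the preceding"""
    out=[];Rm,p=start
    for Rt,pt in targets:
        out.append(np.r_[Rm.T@(pt-p),R.from_matrix(Rm.T@Rt).as_rotvec(),grip]); Rm,p=Rt,pt
    return out
def now():
    from workcell import bot
    s=bot.read_state(); return R.from_rotvec(s["tcp_rot"]).as_matrix(),s["tool_pos"]
def interp(a,b,n):
    w=R.from_matrix(a[0].T@b[0]).as_rotvec()
    return [(a[0]@R.from_rotvec(w*k/n).as_matrix(),a[1]+(b[1]-a[1])*k/n) for k in range(1,n+1)]
def show(rs):
    print("["+",\n".join("["+",".join(f"{v:.4g}" if abs(v)>5e-4 else "0" for v in r)+"]" for r in rs)+"]")
E
python3 - <<'E'
from h import *
from workcell import bot
print([k for k in dir(bot) if not k.startswith('_')])
print(tabpose(-.527,.527))
s=now(); up=(s[0],s[1]+[0,0,.15])
Rt,pt=tabpose(-.527,0.0); hov=(Rt,np.r_[tabpose(-.527,.527)[1][:2],.36])
show(rows(s,interp(s,up,3)+interp(up,hov,13),1))
E
```

```text
['MotionError', 'read_state', 'tcp_to_grasp']
(array([[-0.3446, -0.2005,  0.9171],
       [-0.7927, -0.4612, -0.3987],
       [ 0.5029, -0.8643, -0.    ]]), array([ 0.4483, -0.1066,  0.2593]))
[[0,-0.05,0,0,0,0,1],
[0,-0.05,0,0,0,0,1],
[0,-0.05,0,0,0,0,1],
[0.03491,0,-0.04573,0,0.121,0,1],
[0.04017,0,-0.04118,0,0.121,0,1],
[0.04485,0,-0.03603,0,0.121,0,1],
[0.04887,0,-0.03035,0,0.121,0,1],
[0.05218,0,-0.02423,0,0.121,0,1],
[0.05472,0,-0.01775,0,0.121,0,1],
[0.05646,0,-0.01102,0,0.121,0,1],
[0.05738,0,-0.004122,0,0.121,0,1],
[0.05746,0,0.002835,0,0.121,0,1],
[0.0567,0,0.00975,0,0.121,0,1],
[0.05511,0,0.01652,0,0.121,0,1],
[0.05271,0,0.02305,0,0.121,0,1],
[0.04954,0,0.02925,0,0.121,0,1]]
```

```bash
python3 -m handwheel '[[0,-0.05,0,0,0,0,1],[0,-0.05,0,0,0,0,1],[0,-0.05,0,0,0,0,1],[0.035,0,-0.046,0,0.121,0,1],[0.04,0,-0.041,0,0.121,0,1],[0.045,0,-0.036,0,0.121,0,1],[0.049,0,-0.03,0,0.121,0,1]]' && python3 -m handwheel '[[0.052,0,-0.024,0,0.121,0,1],[0.055,0,-0.018,0,0.121,0,1],[0.056,0,-0.011,0,0.121,0,1],[0.057,0,-0.004,0,0.121,0,1],[0.057,0,0.003,0,0.121,0,1],[0.057,0,0.01,0,0.121,0,1],[0.055,0,0.0165,0,0.121,0,1]]'; python3 -m handwheel '[[0.053,0,0.023,0,0.121,0,1],[0.049,0,0.029,0,0.121,0,1],[0,0,0,0,0,0,1]]'
python3 - <<'E'
from h import *
c=grab("wrist","w1"); print(now())
X=[tabpose(-.527,.527)[1]-0.0187*tabpose(-.527,.527)[0][:,1]]
print(proj(c,np.array(X)))
E
```

```text
time: 1.02
tool_pos: [0.3238, 0.3945, 0.3568]
tcp_rot: [-1.456, 0.699, -0.699]
wrist_force: [1.1, -1.1, 0.1]
width: 0.999
time: 1.9
tool_pos: [0.4212, 0.0049, 0.357]
tcp_rot: [-1.122, 1.334, -1.335]
wrist_force: [1.6, 0.2, 1.4]
width: 1.003
time: 2.28
tool_pos: [0.4489, -0.108, 0.3562]
tcp_rot: [-0.984, 1.51, -1.509]
wrist_force: [0.9, 0.6, 0.3]
width: 0.998
(array([[-0.4017, -0.0016,  0.9158],
       [-0.9158,  0.0007, -0.4017],
       [-0.    , -1.    , -0.0018]]), array([ 0.4486, -0.1061,  0.3564]))
[[278.9552 200.8146]]
```

View pics/w1.png

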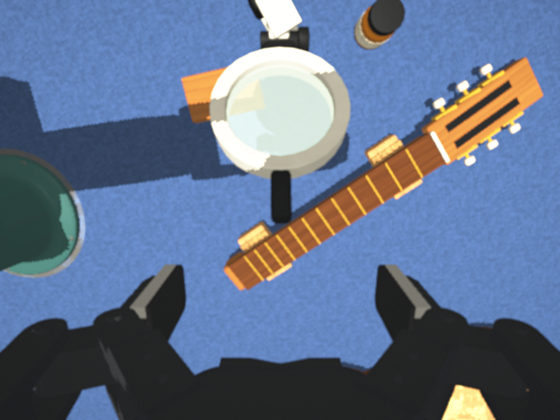

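The wrist view shows the tab as a black bar from (281,171) to (281,222), the ring centred at about (280,110) and the knuckle at (285,40). The predicted tab centre (279,201) lies on the tab. I'll refine with depth.

Run:
```python
from h import *
c=load("w1"); W=cloud(c); col=c["image"].astype(int)
m=np.zeros(W.shape[:2],bool); m[165:230,262:300]=True
m&=(col.max(2)<70)&(W[...,2]>.2)
q=W[m]; print(len(q),q.mean(0)); top=q
u,s,vt=np.linalg.svd(q-q.mean(0),full_matrices=False); print(vt,s/np.sqrt(len(q)))
ax=vt[0]*np.sign(vt[0,2]); t=(q-q.mean(0))@ax; print("extent",t.min(),t.max(), "ends",q.mean(0)+ax*t.min(),q.mean(0)+ax*t.max())
a=np.arctan2(ax[1],ax[0]); print("yaw",np.rad2deg(a),"tilt",np.arcsin(ax[2]))
# heights of expected
for sw in(-.527,):
  Rm,p=tabpose(-.527,.527); cen=p-.0187*Rm[:,1]
  top=cen-Rm[:,1]*.011; print("expected top centre",top, "ax",Rm[:,0])
  print(((q-cen)@Rm).min(0),((q-cen)@Rm).max(0),((q-cen)@Rm).mean(0))
# ring plane
m=(W[...,2]>.19)&(W[...,2]<.3)&(col.min(2)>150); m[:40]=False;m[180:]=False;m[:,:205]=False;m[:,355:]=False
q=W[m]; print(len(q),q.mean(0))
rng=np.random.default_rng(0);best=None
for _ in range(300):
    p3=q[rng.choice(len(q),3,False)];n=np.cross(p3[1]-p3[0],p3[2]-p3[0]);n/=np.linalg.norm(n)+1e-12
    k=abs((q-p3[0])@n)<.0015
    if best is None or k.sum()>best.sum(): best=k
qq=q[best]; n=np.linalg.svd(qq-qq.mean(0),full_matrices=False)[2][2]; n*=np.sign(n[2]); print("plane",best.sum(),n,"tilt",np.arccos(n[2]),"yaw",np.rad2deg(np.arctan2(-n[1],-n[0])))
```

```text
956 [ 0.4559 -0.0927  0.2897]
[[-0.3479 -0.8399  0.4165]
 [-0.8897  0.4359  0.1358]
 [ 0.2956  0.3233  0.8989]] [0.0116 0.004  0.0026]
extent -0.021063009891576705 0.01835134421150629 ends [ 0.4633 -0.0751  0.2809] [ 0.4495 -0.1082  0.2973]
yaw -112.5013293984737 tilt 0.42964582355868575
expected top centre [ 0.4542 -0.0929  0.2849] ax [-0.3446 -0.7927  0.5029]
[-0.0197 -0.0185 -0.0059] [0.0189 0.     0.009 ] [ 0.0017 -0.0155  0.0015]
13599 [ 0.4807 -0.0321  0.2461]
plane 7560 [0.2007 0.4715 0.8587] tilt 0.5379887227889878 yaw -113.06125737042682
```

Run:
```python
from h import *
s=now(); h=tabpose(-.522,.535,back=.06); g=tabpose(-.522,.535)
show(rows(s,interp(s,h,4)+interp(h,g,4),1))
```

```text
[[-0.007617,0.01109,0,0.0009875,-0.001915,-0.1338,1],
[-0.009028,0.009978,0,0.0009875,-0.001915,-0.1338,1],
[-0.01028,0.008685,0,0.0009875,-0.001915,-0.1338,1],
[-0.01134,0.007237,0,0.0009875,-0.001915,-0.1338,1],
[0,0.015,0,0,0,0,1],
[0,0.015,0,0,0,0,1],
[0,0.015,0,0,0,0,1],
[0,0.015,0,0,0,0,1]]
```

```bash
python3 -m handwheel '[[-0.0075,0.011,0,0.001,-0.002,-0.134,1],[-0.009,0.01,0,0.001,-0.002,-0.134,1],[-0.0105,0.0085,0,0.001,-0.002,-0.134,1],[-0.0115,0.007,0,0.001,-0.002,-0.134,1],[0,0,0,0,0,0,1]]'
python3 - <<'E'
from h import *
s=now(); c=grab("wrist","w2"); g=tabpose(-.522,.535)
print(s, s[0].T@(g[1]-s[1]), R.from_matrix(s[0].T@g[0]).as_rotvec())
print(proj(c,g[1]-.0187*g[0][:,1]))
E
```

```text
time: 2.95
tool_pos: [0.4604, -0.0729, 0.3101]
tcp_rot: [-1.481, 1.282, -1.852]
wrist_force: [-0.1, -0.0, 0.4]
width: 1.0
(array([[-0.3279, -0.2004,  0.9232],
       [-0.7936, -0.4717, -0.3843],
       [ 0.5125, -0.8586, -0.0044]]), array([ 0.4604, -0.0729,  0.3101])) [0.0048 0.0607 0.0028] [-0.0017  0.0114  0.0032]
[[284.417  233.4674]]
```

View pics/w2.png

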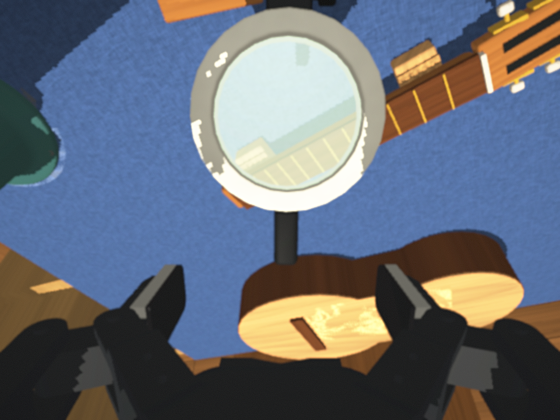

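The tab sits between the open fingers at (275–298, 210–264), with its centre about 2 mm beyond my prediction. Going down onto it.

```bash
python3 -m handwheel '[[0.0065,0.015,0.0035,0,0.011,0,1],[0,0.0155,0,0,0,0,1],[0,0.015,0,0,0,0,1],[0,0.015,0,0,0,0,1],[0,0,0,0,0,0,1]]' 30;  python3 - <<'E'
from h import *
s=now(); c=grab("wrist","w3"); g=tabpose(-.522,.535)
print(s[0].T@(g[1]-s[1])); grab("scene","s3")
E
```

```text
time: 3.62
tool_pos: [0.4488, -0.1122, 0.2629]
tcp_rot: [-1.465, 1.293, -1.87]
wrist_force: [-0.5, 0.2, 0.5]
width: 0.996
[-0.0059 -0.0006 -0.0019]
```

View pics/w3.png

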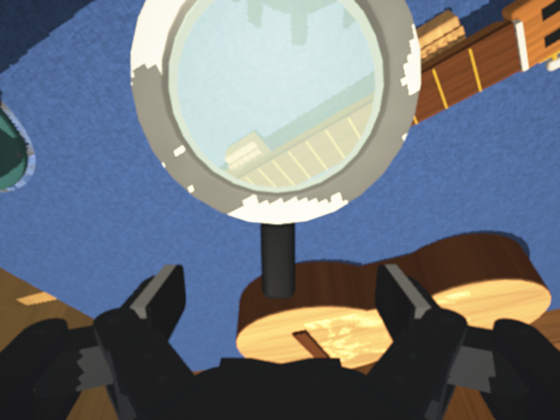

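View pics/s3.png

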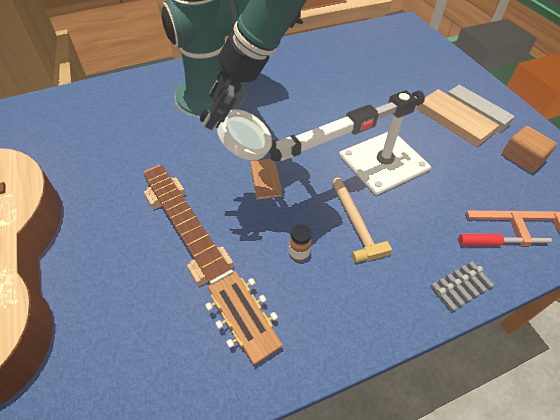

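The tab lies between the jaws (x 262–296, fingertips at about 170 and 392), with its outer end at y≈297. I'll check where the grasp point falls along the tab before closing.

Run:
```python
from h import *
c=load("w3"); s=now(); W=cloud(c); col=c["image"].astype(int)
print("grasp px",proj(c,s[1]-.0187*s[0][:,1]))
m=np.zeros(W.shape[:2],bool); m[215:305,255:303]=True
m&=(col.max(2)<70); q=(W[m]-s[1])@s[0]; q=q[~np.isnan(q[:,0])]
k=(q[:,1]<0)&(q[:,1]>-.06); q=q[k]; print(len(q),q.min(0),q.max(0),np.median(q,0))
for lo in np.arange(-.03,.03,.005):
    r=q[(q[:,0]>=lo)&(q[:,0]<lo+.005)]
    if len(r): print(lo,len(r),np.median(r,0),r[:,2].min(),r[:,2].max())
```

```text
grasp px [[282.3884 264.6135]]
2346 [-0.0259 -0.0348 -0.0098] [ 0.0112 -0.0282  0.0055] [-0.0083 -0.0325 -0.0021]
-0.03 34 [-0.0252 -0.0321 -0.0036] -0.009148437156355571 0.003736757100448279
-0.024999999999999998 375 [-0.0226 -0.0325 -0.0025] -0.009723407834402547 0.004701546868904218
-0.019999999999999997 335 [-0.0174 -0.0326 -0.0025] -0.009738093595388115 0.004790891699940263
-0.014999999999999996 320 [-0.0125 -0.0325 -0.0021] -0.009410799370431891 0.004827392684020922
-0.009999999999999995 326 [-0.0075 -0.0325 -0.0025] -0.009580804825114263 0.005376858164284125
-0.004999999999999994 324 [-0.0025 -0.0325 -0.0021] -0.009629989125023773 0.005427371316706495
6.938893903907228e-18 320 [ 0.0026 -0.0327 -0.0021] -0.009765088125344252 0.005473435468591655
0.0050000000000000044 277 [ 0.0073 -0.0325 -0.0021] -0.009826757742575973 0.005549351208241507
0.010000000000000009 35 [ 0.0104 -0.0318 -0.0012] -0.006883912189392809 0.004567769935565984
```

```bash
python3 -m handwheel '[[-0.006,-0.002,-0.002,0,0,0,1],[0,0,0,0,0,0,0],[0,0,0,0,0,0,0],[0,0,0,0,0,0,0],[0,0,0,0,0,0,0],[0,0,0,0,0,0,0]]' 30;  python3 - <<'E'
from h import *
s=now(); c=grab("wrist","w4"); g=tabpose(-.522,.535)
print(s[0].T@(g[1]-s[1]))
E
```

```text
time: 4.47
tool_pos: [0.4508, -0.1048, 0.263]
tcp_rot: [-1.463, 1.29, -1.87]
wrist_force: [1.2, 0.1, 1.1]
width: 0.167
[ 0.0005  0.0034 -0.0008]
```

View pics/w4.png

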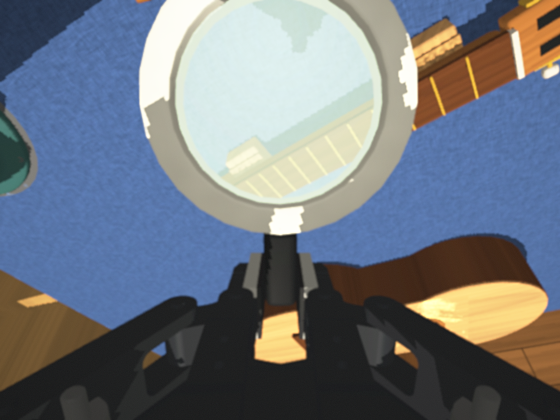

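The tab is pinched (width 0.167). Next I lead it round to swivel 0 and then tip it to level.

Run:
```python
from h import *
s=now(); g=tabpose(-.522,.535); oR=g[0].T@s[0]; op=g[0].T@(s[1]-g[1]); print(op,R.from_matrix(oR).as_rotvec())
def P(sw,ti):
    a=tabpose(sw,ti); return a[0]@oR,a[1]+a[0]@op
path=[P(-.522*(1-k/7),.535) for k in range(1,8)]
path2=[P(0,.535*(1-k/7)) for k in range(1,8)]
show(rows(s,path,0)); show(rows(path[-1],path2,0))
print(path[-1],path2[-1])
```

```text
[-0.0005 -0.0034  0.0008] [ 0.0033  0.0086 -0.0008]
[[-0.0005288,0,0.01165,0.03807,-0.06412,0.0005419,0],
[-0.0005288,0,0.01165,0.03807,-0.06412,0.0005419,0],
[-0.0005288,0,0.01165,0.03807,-0.06412,0.0005419,0],
[-0.0005288,0,0.01165,0.03807,-0.06412,0.0005419,0],
[-0.0005288,0,0.01165,0.03807,-0.06412,0.0005419,0],
[-0.0005288,0,0.01165,0.03807,-0.06412,0.0005419,0],
[-0.0005288,0,0.01165,0.03807,-0.06412,0.0005419,0]]
[[-0.001618,0.01137,0,-0.0006594,0,0.07643,0],
[-0.001618,0.01137,0,-0.0006594,0,0.07643,0],
[-0.001618,0.01137,0,-0.0006594,0,0.07643,0],
[-0.001618,0.01137,0,-0.0006594,0,0.07643,0],
[-0.001618,0.01137,0,-0.0006594,0,0.07643,0],
[-0.001618,0.01137,0,-0.0006594,0,0.07643,0],
[-0.001618,0.01137,0,-0.0006594,0,0.07643,0]]
(array([[ 0.0917,  0.0629,  0.9938],
       [-0.8549, -0.5067,  0.111 ],
       [ 0.5105, -0.8598,  0.0073]]), array([ 0.5308, -0.116 ,  0.263 ])) (array([[ 0.1081,  0.0034,  0.9941],
       [-0.9941, -0.0005,  0.1081],
       [ 0.0008, -1.    ,  0.0033]]), array([ 0.5323, -0.129 ,  0.1847]))
```

```bash
python3 -m handwheel '[[-0.0005,0,0.0117,0.038,-0.064,0.0005,0],[-0.0005,0,0.0117,0.038,-0.064,0.0005,0],[-0.0005,0,0.0117,0.038,-0.064,0.0005,0],[-0.0005,0,0.0117,0.038,-0.064,0.0005,0],[-0.0005,0,0.0117,0.038,-0.064,0.0005,0],[-0.0005,0,0.0117,0.038,-0.064,0.0005,0],[-0.0005,0,0.0117,0.038,-0.064,0.0005,0]]'; python3 -c "
from h import *
print(now())"
```

```text
time: 5.4
tool_pos: [0.5306, -0.1171, 0.262]
tcp_rot: [-1.608, 0.8, -1.519]
wrist_force: [-3.2, 0.3, 2.1]
width: 0.172
(array([[ 0.0926,  0.062 ,  0.9938],
       [-0.8546, -0.5072,  0.1113],
       [ 0.511 , -0.8596,  0.006 ]]), array([ 0.5306, -0.1171,  0.262 ]))
```

```bash
python3 -m handwheel '[[-0.0016,0.0114,0,-0.0005,0,0.0765,0],[-0.0016,0.0114,0,-0.0005,0,0.0765,0],[-0.0016,0.0114,0,-0.0005,0,0.0765,0],[-0.0016,0.0114,0,-0.0005,0,0.0765,0],[-0.0016,0.0114,0,-0.0005,0,0.0765,0],[-0.0016,0.0114,0,-0.0005,0,0.0765,0],[-0.0016,0.0114,0,-0.0005,0,0.0765,0],[0,0,0,0,0,0,0]]'
python3 - <<'E'
from h import *
print(now())
for n in("scene","side","wrist"): grab(n,n+"5")
crop(load("scene5"),190,60,440,240,3.2,"sc5"); crop(load("side5"),130,100,330,250,4,"sd5")
E
```

```text
time: 6.4
tool_pos: [0.5321, -0.1306, 0.1824]
tcp_rot: [-1.256, 1.13, -1.131]
wrist_force: [-1.1, 2.6, 1.1]
width: 0.165
(array([[ 0.1063,  0.0016,  0.9943],
       [-0.9943,  0.001 ,  0.1063],
       [-0.0008, -1.    ,  0.0017]]), array([ 0.5321, -0.1306,  0.1824]))
```

View pics/sc5.png

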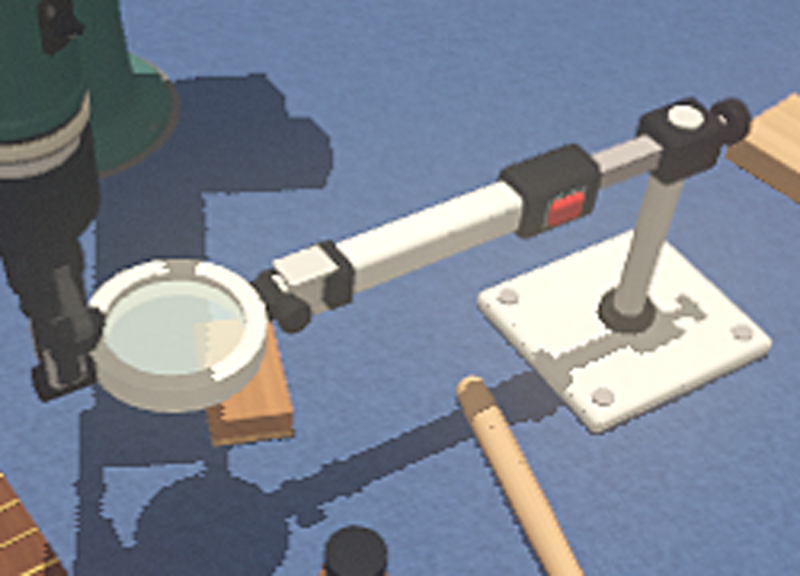

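View pics/sd5.png

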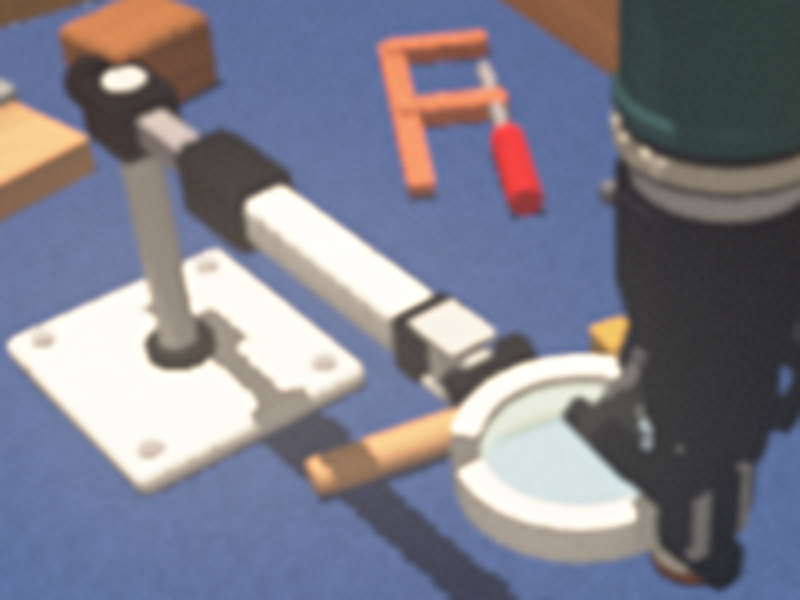

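View pics/wrist5.png

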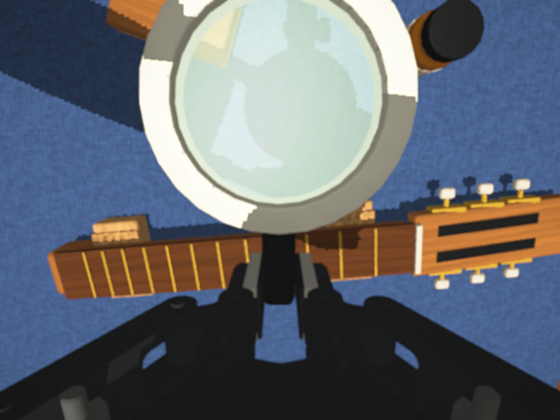

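The head now points along the boom and looks near level. I'll fit the ring's top plane and centre in each camera, with the bench plane as a check on camera bias.

```bash
cat >> h.py <<'E'
def ransac(q,tol,it=500):
    rng=np.random.default_rng(0);best=None
    for _ in range(it):
        p3=q[rng.choice(len(q),3,False)];n=np.cross(p3[1]-p3[0],p3[2]-p3[0]);n/=np.linalg.norm(n)+1e-12
        k=abs((q-p3[0])@n)<tol
        if best is None or k.sum()>best.sum(): best=k
    qq=q[best]; n=np.linalg.svd(qq-qq.mean(0),full_matrices=False)[2][2]; n*=np.sign(n[2]); return qq,n
def ringcheck(c,boom=0,pr=True):
    W=cloud(c); col=c["image"].astype(int); P=W.reshape(-1,3); C=col.reshape(-1,3)
    cen=COL+(.318+.094+boom)*D
    d=np.hypot(P[:,0]-cen[0],P[:,1]-cen[1])
    sat=C.max(1)-C.min(1)
    m=(d<.064)&(d>.043)&(P[:,2]>.19)&(P[:,2]<.24)&(sat<45)&(C.min(1)>90)
    q=P[m]; qq,n=ransac(q,.0015)
    ex=np.r_[D,0]; lat=np.r_[rotz(D,np.pi/2),0]
    # circle fit
    x,y=qq[:,0],qq[:,1]; 
    print("ring n",len(q),len(qq),"slope along boom(tilt)",-(n@ex)/n[2],"lateral",-(n@lat)/n[2],"z",qq[:,2].mean())
    b=(abs(P[:,2])<.008)&(d<.35)
    bb,nb=ransac(P[b][::7],.003,200); print("  bench slope",-(nb@ex)/nb[2],-(nb@lat)/nb[2],"z",bb[:,2].mean())
    # outer edge by angle bins
    a=np.arctan2(qq[:,1]-cen[1],qq[:,0]-cen[0]); E=[]
    for k in np.arange(-np.pi,np.pi,.2):
        s=(a>=k)&(a<k+.2)
        if s.sum()>8: i=np.argsort(np.hypot(qq[s][:,0]-cen[0],qq[s][:,1]-cen[1]))[-3]; E.append(qq[s][i,:2])
    E=np.array(E); from scipy.optimize import least_squares
    f=least_squares(lambda v:np.hypot(E[:,0]-v[0],E[:,1]-v[1])-.0575,cen,loss="soft_l1",f_scale=.001)
    off=f.x-cen; print("  centre",f.x,"along",off@D,"lateral",off@lat[:2],"-> swivel err ~",off@lat[:2]/.094,len(E))
E
python3 - <<'E'
from h import *
for n in("scene5","side5","wrist5"): 
    print(n); ringcheck(load(n))
E
```

```text
scene5
ring n 1111 571 slope along boom(tilt) 0.004819576090932205 lateral -0.0008360779444558257 z 0.2106696186776655
  bench slope 0.0011816043748730852 -0.0005692763864447443 z -0.00018666244190160337
  centre [ 0.5241 -0.0576] along 0.003652462164308549 lateral 0.0009759728238829786 -> swivel err ~ 0.010382689615776368 28
side5
ring n 1128 531 slope along boom(tilt) 0.008917087373877055 lateral 0.005159349782623474 z 0.21126731702383258
  bench slope 5.664481835128744e-05 4.922481521861834e-05 z 0.0003092397293300926
  centre [ 0.5239 -0.0549] along 0.000980267817115716 lateral 0.0011121298167483674 -> swivel err ~ 0.011831168263280505 21
wrist5
ring n 22637 17214 slope along boom(tilt) 0.00308829731466216 lateral 0.0001375846045133887 z 0.21319599149551827
  bench slope -0.0007637353308119109 0.00028046474535482746 z 0.0020572821480478692
  centre [ 0.5236 -0.0528] along -0.0012029478395916822 lateral 0.0010554608415124342 -> swivel err ~ 0.011228306824600364 28
```

```bash
cat >> h.py <<'E'
def tubecheck(c,boom=0):
    W=cloud(c);P=W.reshape(-1,3);C=c["image"].reshape(-1,3).astype(int); lat=rotz(D,np.pi/2)
    s=(P[:,:2]-COL)@D; l=(P[:,:2]-COL)@lat
    m=(abs(P[:,2]-.2135)<.0035)&(abs(l)<.03)&(C.min(1)>110)
    S=[];M=[]
    for k in np.arange(.165,.275,.006):
        t=m&(s>=k+boom)&(s<k+boom+.006)
        if t.sum()>8: S.append(k+.003+boom); M.append([np.sort(l[t])[1],np.sort(l[t])[-2]])
    S=np.array(S);M=np.array(M); mid=M.mean(1)
    p=np.polyfit(S,mid,1); print("tube width",np.diff(M,axis=1).mean(),"slope",p[0],"at pin",np.polyval(p,.318+boom),"at lens",np.polyval(p,.412+boom),"resid",np.std(mid-np.polyval(p,S)))
E
python3 - <<'E'
from h import *
for n in("scene0","side0","scene5","side5"): 
    print(n); tubecheck(load(n))
E
```

```text
scene0
tube width 0.022438163794361688 slope -0.0020781056375847864 at pin 0.001742568044049193 at lens 0.001547226114116223 resid 0.0005946943080572948
side0
tube width 0.02300285440597845 slope 0.004260592184324732 at pin -7.70614932050931e-05 at lens 0.00032343417212143174 resid 0.0007290911330115956
scene5
tube width 0.022740225941512177 slope 0.004845427383201398 at pin 0.002259707911065795 at lens 0.0027151780850867262 resid 0.0006387412975982728
side5
tube width 0.023096672101483244 slope 0.009115296465047554 at pin 0.0004555091801471669 at lens 0.0013123470478616367 resid 0.0006270292514600908
```

Tilt reads about 0.004 and swivel is within about 0.015 rad, so the head is set. I'm opening, lifting straight up and rechecking.

```bash
python3 -m handwheel '[[0,0,0,0,0,0,1],[0,0,0,0,0,0,1],[0,0,0,0,0,0,1],[0,0,0,0,0,0,1],[0,-0.01,0,0,0,0,1],[0,-0.03,0,0,0,0,1],[0,-0.05,0,0,0,0,1],[0,-0.05,0,0,0,0,1]]'
python3 - <<'E'
from h import *
for n in("scene","side","wrist"): c=grab(n,n+"6"); ringcheck(c); 
tubecheck(load("scene6"));tubecheck(load("side6"))
E
```

```text
time: 7.55
tool_pos: [0.5322, -0.1301, 0.3252]
tcp_rot: [-1.256, 1.125, -1.131]
wrist_force: [1.1, -0.6, 0.5]
width: 1.0
ring n 1178 622 slope along boom(tilt) 0.004711233803391315 lateral -0.00200993655344497 z 0.21078757470224893
  bench slope 0.0014356336745047985 -0.0005190912647144632 z -0.00020130036035288665
  centre [ 0.5241 -0.0575] along 0.00352931686926736 lateral 0.0010601726918000663 -> swivel err ~ 0.011278432891490067 31
ring n 1549 849 slope along boom(tilt) 0.001998996062937022 lateral 5.7930495668381986e-05 z 0.21129919344419013
  bench slope 0.00019904714218265087 -7.840527031497759e-05 z 0.0002982094222924644
  centre [ 0.5221 -0.0542] along 3.8143907258141e-05 lateral -0.0005964444096874918 -> swivel err ~ -0.0063451532945477855 32
ring n 6905 5518 slope along boom(tilt) 0.002277204017800443 lateral -0.00029180028148425734 z 0.21316393336479025
  bench slope -0.001087327503185596 0.0003305525731890032 z 0.0020311624253437533
  centre [ 0.5235 -0.0524] along -0.001547712002194333 lateral 0.0010404935311164997 -> swivel err ~ 0.011069080118260636 32
tube width 0.022853705085952095 slope 0.0027662585350543734 at pin 0.002083464760316312 at lens 0.0023434930626114233 resid 0.0006772533630002205
tube width 0.023377034901692805 slope 0.004526521694157594 at pin 0.0001626085796980457 at lens 0.0005881016189488596 resid 0.0005169300419441586
```

View pics/wrist6.png

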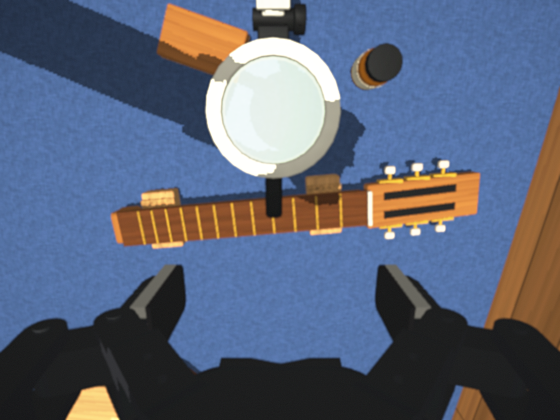

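View pics/scene6.png

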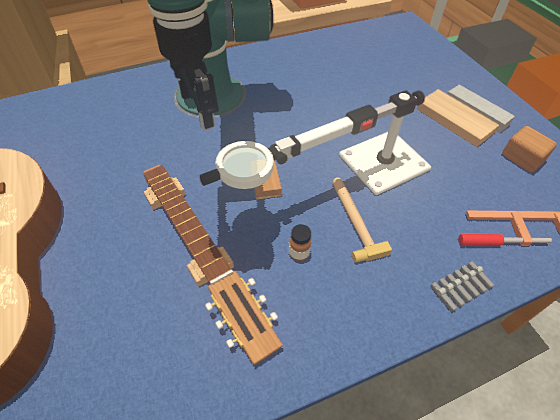

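The ring reads level and in line after release: tab at (274,197) below the ring at (273,108), in line with the knuckle at (277,20). Now over to the collar.

Run:
```python
from h import *
s=now(); Rt=tabpose(0,0)[0]; c=np.r_[COL+.12*D,.31]
show(rows(s,interp(s,(Rt,c),7),1)); print(c)
```

```text
[[-0.05281,0.002421,-0.000843,-0.001723,-0.001095,0.000611,1],
[-0.05281,0.002454,-0.0007809,-0.001723,-0.001095,0.000611,1],
[-0.05281,0.002488,-0.0007189,-0.001723,-0.001095,0.000611,1],
[-0.05281,0.002521,-0.0006567,-0.001723,-0.001095,0.000611,1],
[-0.0528,0.002555,-0.0005945,-0.001723,-0.001095,0.000611,1],
[-0.0528,0.002588,-0.0005323,-0.001723,-0.001095,0.000611,1],
[-0.0528,0.002621,0,-0.001723,-0.001095,0.000611,1]]
[0.4886 0.2359 0.31  ]
```

```bash
python3 -m handwheel '[[-0.053,0.0025,-0.0007,-0.0017,-0.001,0.0006,1],[-0.053,0.0025,-0.0007,-0.0017,-0.001,0.0006,1],[-0.053,0.0025,-0.0007,-0.0017,-0.001,0.0006,1],[-0.053,0.0025,-0.0007,-0.0017,-0.001,0.0006,1],[-0.053,0.0025,-0.0007,-0.0017,-0.001,0.0006,1],[-0.053,0.0025,-0.0005,-0.0017,-0.001,0.0006,1],[-0.0525,0.0025,0,-0.0017,-0.001,0.0006,1],[0,0,0,0,0,0,1]]'
python3 - <<'E'
from h import *
s=now(); print(s); Rt=tabpose(0,0)[0]; c=np.r_[COL+.12*D,.2]
g=grab("wrist","w7"); print(proj(g,c),s[0].T@(c-s[1]),R.from_matrix(s[0].T@Rt).as_rotvec())
E
```

```text
time: 8.7
tool_pos: [0.4852, 0.2404, 0.3044]
tcp_rot: [-1.27, 1.129, -1.112]
wrist_force: [-0.1, -0.6, -0.4]
width: 1.005
(array([[ 0.1209, -0.0115,  0.9926],
       [-0.9927,  0.0022,  0.1209],
       [-0.0036, -0.9999, -0.0111]]), array([0.4852, 0.2404, 0.3044]))
[[284.0814 212.1058]] [0.0053 0.1043 0.004 ] [ 0.0111  0.0042 -0.0036]
```

View pics/w7.png

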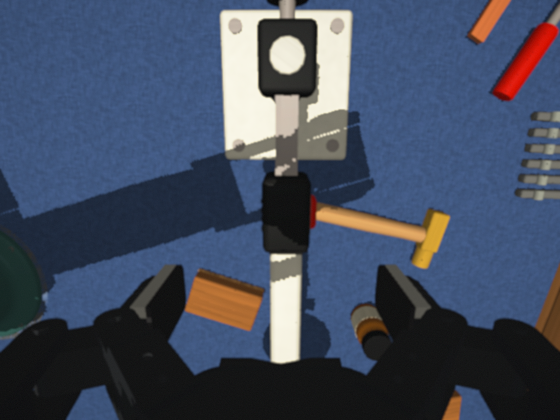

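The wrist view shows the collar spanning (264–310, 173–252), the button at (313,211) on its +x side and the column cap at (287,54). I'll measure the collar in the tool frame.

Run:
```python
from h import *
c=load("w7"); s=now(); W=cloud(c); col=c["image"].astype(int)
q=W.reshape(-1,3); C=col.reshape(-1,3); Rt=tabpose(0,0)[0]
u,v=np.meshgrid(np.arange(560),np.arange(420)); 
m=((u>255)&(u<325)&(v>165)&(v<262)).ravel()&(C.max(1)<80)&(q[:,2]>.21)
t=(q[m]-s[1])@Rt; print("dark top in (D,down,lat) from TCP:",m.sum(),t.min(0),t.max(0),np.percentile(t,[1,50,99],axis=0)); print("mid",(np.percentile(t,0.5,axis=0)+np.percentile(t,99.5,axis=0))/2)
m=((u>300)&(u<325)&(v>185)&(v<240)).ravel()&(C[:,0]>110)&(C[:,1]<60)
t=(q[m]-s[1])@Rt; print("red",m.sum(),t.min(0),t.max(0),np.median(t,0))
m=((u>255)&(u<325)&(v>275)&(v<355)).ravel()&(C.min(1)>110)&(q[:,2]>.2)
t=(q[m]-s[1])@Rt
for a in np.arange(.03,.11,.01):
    k=(t[:,0]>a)&(t[:,0]<a+.01)
    if k.sum()>20: print("tube lat",a,np.percentile(t[k,2],[1,99]),np.median(t[k,1]))
print("target model",Rt.T@(np.r_[COL+.12*D,.2]-s[1]))
```

```text
dark top in (D,down,lat) from TCP: 3665 [-0.0389  0.0789 -0.0175] [0.0375 0.0946 0.0249] [[-0.0312  0.0799 -0.0156]
 [-0.002   0.0818  0.004 ]
 [ 0.031   0.092   0.0235]]
mid [-0.      0.0864  0.0041]
red 20 [-0.0098  0.0919  0.026 ] [0.0109 0.0954 0.029 ] [-0.0012  0.0932  0.0266]
tube lat 0.05 [-0.0015  0.0166] 0.08887296892451682
tube lat 0.060000000000000005 [-0.0087  0.0174] 0.08892987153146717
tube lat 0.07 [-0.0088  0.0176] 0.08905757777126272
tube lat 0.08000000000000002 [-0.0088  0.0168] 0.08903843598443872
tube lat 0.09000000000000001 [-0.0089  0.0171] 0.08900697646915554
tube lat 0.1 [-0.0089  0.0173] 0.08903609711933957
target model [0.003  0.1046 0.0026]
```

```bash
python3 -m handwheel '[[0,0,0.004,0.011,0.004,-0.0035,1],[0,0.03,0,0,0,0,1],[0,0.03,0,0,0,0,1],[0,0.025,0,0,0,0,1],[0,0.02,0,0,0,0,1],[0,0.015,0,0,0,0,1],[0,0,0,0,0,0,1]]'
python3 - <<'E'
from h import *
s=now(); Rt=tabpose(0,0)[0]; c=np.r_[COL+.12*D,.2]
g=grab("wrist","w8"); print(s,s[0].T@(c-s[1]),R.from_matrix(s[0].T@Rt).as_rotvec())
crop(grab("scene","s8"),300,50,440,190,4,"sc8")
E
```

```text
time: 9.62
tool_pos: [0.4906, 0.2373, 0.1849]
tcp_rot: [-1.26, 1.126, -1.128]
wrist_force: [0.8, -0.1, -0.1]
width: 0.998
(array([[ 0.1114,  0.0009,  0.9938],
       [-0.9938, -0.0007,  0.1114],
       [ 0.0008, -1.    ,  0.0008]]), array([0.4906, 0.2373, 0.1849])) [ 0.0012 -0.0151 -0.0021] [-0.0008 -0.0054  0.0008]
```

View pics/w8.png

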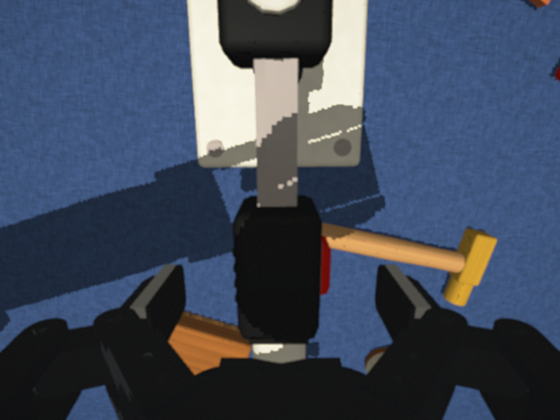

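View pics/sc8.png

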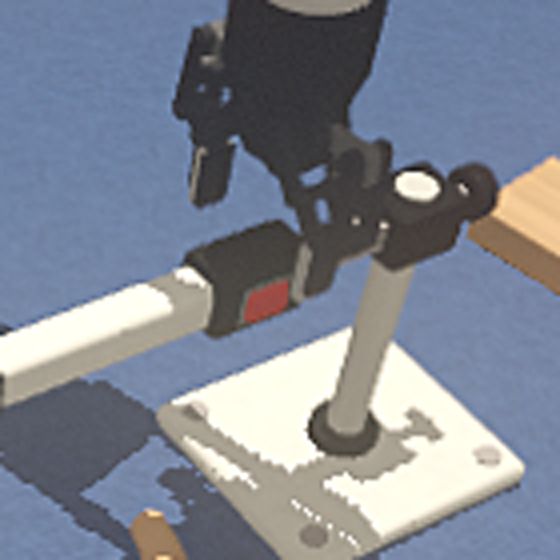

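Run:
```python
from h import *
c=load("w8"); s=now(); W=cloud(c); C=c["image"].astype(int)
print("grasp at flank px",proj(c,np.array([s[1]+s[0]@[0,-.0187,.023],s[1]+s[0]@[0,-.0187,0],s[1]+s[0]@[0,-.04,0]])))
u,v=np.meshgrid(np.arange(560),np.arange(420))
m=(u>305)&(u<335)&(v>220)&(v<300)&(C[...,0]>90)&(C[...,1]<60)
t=(W[m]-s[1])@s[0]; print("red",m.sum(),np.nanpercentile(t,[2,50,98],axis=0))
m=(u>225)&(u<330)&(v>190)&(v<330)&(C.max(2)<60)
t=(W[m]-s[1])@s[0]; k=t[:,1]<-.03; print("dark",k.sum(),np.nanpercentile(t[k],[1,50,99],axis=0))
```

```text
grasp at flank px [[327.3639 266.1065]
 [281.6108 266.1253]
 [281.7053 286.7648]]
red 432 [[-0.0135 -0.026   0.0192]
 [-0.0019 -0.0242  0.0211]
 [ 0.0117 -0.0144  0.0238]]
dark 9996 [[-0.032  -0.0378 -0.0209]
 [-0.0068 -0.036  -0.0017]
 [ 0.0242 -0.0306  0.0171]]
```

```bash
python3 -m handwheel '[[-0.0005,0.006,-0.002,0,-0.005,0,1],[0,0,0,0,0,0,1],[0,0,0,0,0,0,0],[0,0,0,0,0,0,0],[0,0,0,0,0,0,0],[0,0,0,0,0,0,0],[0,0,0,0,0,0,0]]' 50
python3 - <<'E'
from h import *
from workcell import bot
s=now();st=bot.read_state(); print(s[1],st["wrist_force"],st["torque"],st["width"])
grab("wrist","w9"); crop(grab("scene","s9"),300,50,440,190,4,"sc9")
E
```

```text
time: 10.6
tool_pos: [0.4894, 0.2386, 0.1817]
tcp_rot: [-1.259, 1.12, -1.124]
wrist_force: [-2.2, 0.8, 6.5]
width: 0.452
[0.4894 0.2386 0.1817] [-2.2067  0.7736  6.5409] [-0.0953  0.4246  0.0672] 0.45225366314678395
```

View pics/w9.png

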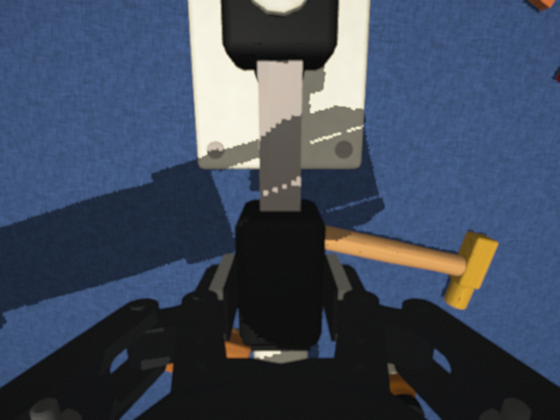

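View pics/sc9.png

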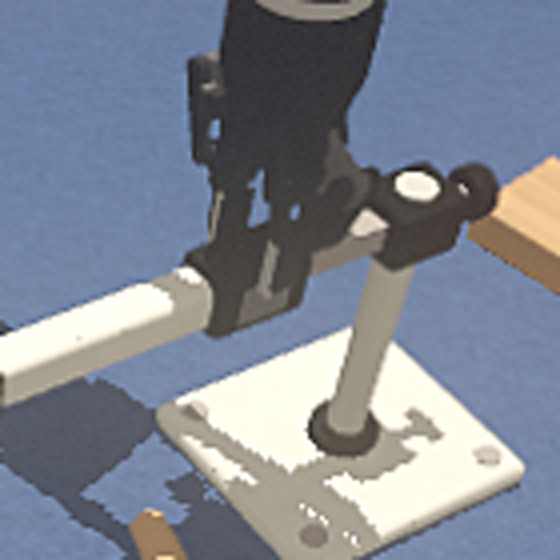

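Gripped at 0.452, i.e. about 40 mm between the pads once the offset seen on the tab (14 read for 16) is added, so the button is flush. The red is fully covered by the pad. I'm drawing the boom out.

```bash
python3 -m handwheel '[[0.006,-0.002,0,0,0,0,0],[0.012,0,0,0,0,0,0],[0.018,0,0,0,0,0,0]]'
python3 - <<'E'
from h import *
s=now(); Rt=tabpose(0,0)[0]; print(Rt.T@(s[1]-[0.4894,0.2386,0.1817]),R.from_matrix(s[0].T@Rt).as_rotvec())
E
```

```text
time: 11.08
tool_pos: [0.4935, 0.2033, 0.1818]
tcp_rot: [-1.259, 1.12, -1.122]
wrist_force: [1.9, 4.7, -3.4]
width: 0.453
[ 0.0355 -0.0001 -0.    ] [-0.0036  0.001  -0.0018]
```

```bash
python3 -m handwheel '[[0.018,0,0,0,0,0,0],[0.02,0,0,0,0,0,0],[0.02,0,0,0,0,0,0],[0.02,0,0,0,0,0,0],[0.014,0,0,0,0,0,0],[0.008,0,0,0,0,0,0],[0,0,0,0,0,0,0]]'
python3 - <<'E'
from h import *
s=now(); Rt=tabpose(0,0)[0]; print(Rt.T@(s[1]-[0.4894,0.2386,0.1817]))
E
```

```text
time: 11.95
tool_pos: [0.5057, 0.102, 0.1818]
tcp_rot: [-1.26, 1.119, -1.126]
wrist_force: [6.1, -2.2, -5.4]
width: 0.454
[ 0.1376 -0.0001  0.0002]
```

```bash
python3 -m handwheel '[[0.002,0,0,0,0,0,0],[0.0015,0,0,0,0,0,0],[0.001,0,0,0,0,0,0],[0,0,0,0,0,0,0]]'
python3 - <<'E'
from h import *
s=now(); Rt=tabpose(0,0)[0]; print(Rt.T@(s[1]-[0.4894,0.2386,0.1817]))
E
```

```text
time: 12.45
tool_pos: [0.5058, 0.1009, 0.1818]
tcp_rot: [-1.257, 1.121, -1.122]
wrist_force: [3.8, 7.4, -4.6]
width: 0.454
[ 0.1387 -0.0001  0.0003]
```

```bash
python3 -m handwheel '[[0.0015,0,0,0,0,0,0],[0.0015,0,0,0,0,0,0],[0,0,0,0,0,0,0]]'
python3 - <<'E'
from h import *
s=now(); Rt=tabpose(0,0)[0]; print(Rt.T@(s[1]-[0.4894,0.2386,0.1817]))
E
python3 -m handwheel '[[0.0015,0,0,0,0,0,0],[0,0,0,0,0,0,0]]'
python3 - <<'E'
from h import *
s=now(); Rt=tabpose(0,0)[0]; print(Rt.T@(s[1]-[0.4894,0.2386,0.1817]))
for n in("scene","side"): c=grab(n,n+"10"); ringcheck(c,.14);tubecheck(c,.14)
grab("wrist","w10")
E
```

```text
time: 12.82
tool_pos: [0.5058, 0.1009, 0.1818]
tcp_rot: [-1.253, 1.124, -1.118]
wrist_force: [3.5, 17.4, -5.0]
width: 0.453
[ 0.1387 -0.0001  0.0003]
time: 13.08
tool_pos: [0.5058, 0.101, 0.1818]
tcp_rot: [-1.251, 1.126, -1.116]
wrist_force: [4.8, 21.9, -6.0]
width: 0.452
[ 0.1386 -0.0001  0.0003]
ring n 1412 763 slope along boom(tilt) 0.006408921295157243 lateral -0.0022925575209545913 z 0.211086679744916
  bench slope 0.0014884505035534722 -0.00022558427218660507 z 2.7130063097787245e-05
  centre [ 0.541  -0.1939] along 0.0009915425103266071 lateral 0.0018486609367862063 -> swivel err ~ 0.019666605710491558 32
tube width 0.023433208010526372 slope -0.0036002930918921316 at pin 0.001945060076060956 at lens 0.0016066325254230954 resid 0.0005979019259882867
ring n 2129 1229 slope along boom(tilt) -6.298222116503208e-05 lateral -0.002165819802877343 z 0.21112981861299504
  bench slope 0.00012438715770727272 -0.0001046875373299181 z 0.00031949921779224485
  centre [ 0.5384 -0.1917] along -0.0015303259387030048 lateral -0.0003934472737386218 -> swivel err ~ -0.004185609295091721 32
tube width 0.023512239309883328 slope -0.011382214518401677 at pin -0.0015072321081974253 at lens -0.0025771602729271832 resid 0.0005612263284361054
```

View pics/scene10.png

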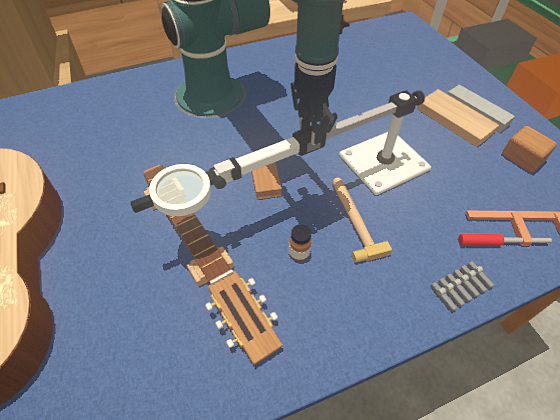

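View pics/side10.png

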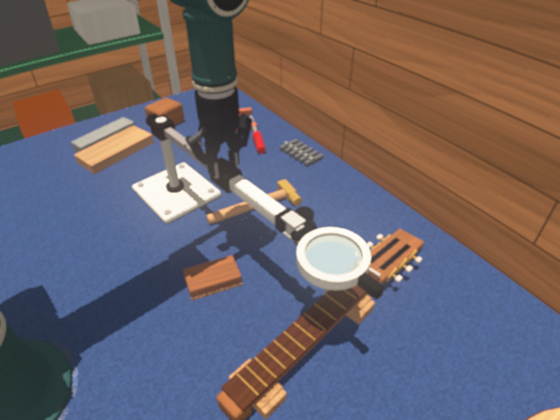

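View pics/w10.png

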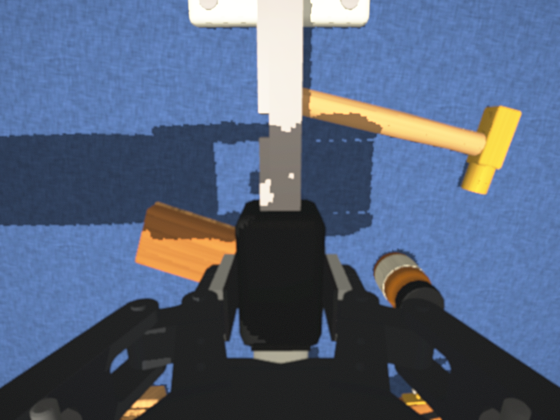

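The scene and side views show the lens level and in line over the neck, the collar held, and the jar, hammer and block undisturbed. The pull rose to 22 N with no further travel, so it is against the hard end. The TCP travel reads 138.6 mm against 140, so I'll ease the push and check that difference.

```bash
python3 -m handwheel '[[-0.002,0,0,0,0,0,0],[0,0,0,0,0,0,0],[0,0,0,0,0,0,0]]'
python3 - <<'E'
from h import *
from workcell import bot
s=now(); Rt=tabpose(0,0)[0]; print(Rt.T@(s[1]-[0.4894,0.2386,0.1817]),bot.read_state()["wrist_force"])
# exposed inner rod: distance between column head and collar rear, and collar/knuckle positions via depth in side & scene, home vs now
lat=rotz(D,np.pi/2)
for n in("scene","side"):
    for f,b in((n+"6",0),(n+"10",.14)):
        c=load(f);P=cloud(c).reshape(-1,3);C=c["image"].reshape(-1,3).astype(int)
        s_=(P[:,:2]-COL)@D;l=(P[:,:2]-COL)@lat
        # front black band on the tube ~ between white tube and white knuckle: dark pixels on top
        m=(abs(P[:,2]-.215)<.006)&(abs(l)<.014)&(C.max(1)<90)&(s_>.24+b)&(s_<.32+b)
        w=(abs(P[:,2]-.2135)<.004)&(abs(l)<.014)&(C.min(1)>120)&(s_>.25+b)&(s_<.335+b)
        print(f,"band median s",np.median(s_[m])-b,m.sum(),"white front max",np.percentile(s_[w],98)-b, "tab s", end=" ")
        t=(P[:,2]>.18)&(P[:,2]<.225)&(abs(l)<.012)&(C.max(1)<70)&(s_>.46+b)&(s_<.53+b)
        print(np.median(s_[t])-b,np.percentile(s_[t],98)-b,t.sum())
E
```

```text
time: 13.6
tool_pos: [0.5058, 0.1009, 0.1818]
tcp_rot: [-1.254, 1.124, -1.118]
wrist_force: [4.6, 16.1, -6.2]
width: 0.448
[ 0.1386 -0.0001  0.0003] [ 4.61   16.1388 -6.1705]
scene6 band median s 0.297740928043638 36 white front max 0.33224546822159884 tab s 0.49250265691427814 0.5094308264902888 205
scene10 band median s 0.29645369344691974 43 white front max 0.33217634339247426 tab s 0.49180373023830926 0.5071309987064226 120
side6 band median s 0.29541216977492457 5 white front max 0.3343834978065158 tab s 0.49295139265927534 0.5071693427552075 241
side10 band median s 0.2945781447919734 32 white front max 0.3337885393257919 tab s 0.4947195547848723 0.5056609142905581 236
```

```bash
python3 -m handwheel '[[-0.0005,0,0,0,0,0,0],[0,0,0,0,0,0,0],[0,0,0,0,0,0,0],[0,0,0,0,0,0,0]]'
python3 - <<'E'
from h import *
c=grab("side","side11"); ringcheck(c,.14); print(now()[1])
from workcell import workorder
print(workorder.finish_job())
E
```

```text
time: 14.1
tool_pos: [0.5058, 0.1009, 0.1818]
tcp_rot: [-1.254, 1.123, -1.119]
wrist_force: [3.6, 13.9, -6.7]
width: 0.451
ring n 2134 1161 slope along boom(tilt) -0.0038843127155269047 lateral -0.0023896791050606455 z 0.21108624295659528
  bench slope -1.050056250148059e-05 -9.007314727644343e-05 z 0.00028997665897166554
  centre [ 0.5385 -0.1918] along -0.0014145375741634403 lateral -0.0003847907349571122 -> swivel err ~ -0.004093518456990555 32
[0.5058 0.1009 0.1818]
the job is handed in; nothing more can be done
None
```

I set the magnifier's head first. I pinched the tab, led it round to swivel 0, tipped it level and let go. Then I pinched the collar across both flanks, which pressed the release button in. I drew the boom past its first stop to its hard end and handed the job in at about 14 s, still holding the collar with roughly 14 N towards the stop.

**Last checks**
- **Lens level:** the cameras put it within about 0.006 rad of level.
- **Lens in line:** swivel readings were within about 0.02 rad of straight. The scene and side cameras differed by about that much.
- **Button:** the pads read about 40 mm apart, so the button was flush, and the boom slid past the first stop without catching.
- **Surroundings:** in the last pictures the hammer, jar, sanding block and neck looked undisturbed.

**One disagreement:** travel measured about 138.6 mm at the gripper and about 137.5 to 140 mm in the cameras, against a nominal 140 mm. The boom did not move at up to 22 N of pull, and this is within the calibration error. I took it to be at the second stop.

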